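# Make up two sample kits

## Robot

A 6-joint arm with a two-finger parallel gripper is mounted at the origin on a cart in front of the work surface, level with it; the furniture and walls round the work are solid. World frame = base frame: x ahead of the robot, y to its left, z up, the work surface at z = 0. Lengths are in m, angles in rad, forces in N, time in s.
With the tool pointing down it reaches from about 0.3 to 0.775 m from the base axis. Payload 14.6 kg.
Tool frame: the origin (TCP) lies at the very end of the fingers, on their centre line; the grasp point (between the pads) lies 19 mm behind it; z points along the fingers, y is the line along which they close (so a half turn about z gives the same grasp; the last joint's range is limited). The gripper opens to 94 mm and grips with 3 to 60 N. Pads are 16 mm wide; open, the fingers measure 119 mm over their backs; the gripper's body (75 mm by 177 mm) begins 78 mm behind the grasp point.
Start: joints at [-1.205, 0.3, 1.521, -0, 1.321, -0.067], TCP at [0.231, -0.499, 0.182] pointing down, gripper open.
Joint ranges: [-3.03, 3.03], [-0.79, 2.21], [0.23, 2.52], [-1.04, 4.18], [0, 3.07], [-2.55, 2.55]. Speed limits (rad/s): [2.22, 2.22, 2.57, 3.14, 3.14, 3.14].

## Interface

Orientations are given as [roll, pitch, yaw] about the fixed x, y, z axes, in that order (R = Rz(yaw) Ry(pitch) Rx(roll)).
In Python, from station import ctrl, cams gives the robot as it stands. The module is installed in compiled form; this text tells all that it offers.
- The arm moves only by the tool arm_command, never from a script. Its argument "plan" is a list that holds one entry, the list of rows, each a list of 7 numbers: the shift along the tool's x, y, z in parts of the range, where 1.0 means 800 mm, then the turn, a rotation vector about the tool's x, y, z in parts of the range, where 1.0 means 120 degrees, then the closure, from -1 (fully open) to 1 (shut). A call has 1 to 12 rows; each row is the pose to reach, as a shift and turn from the pose commanded when the call began, along the tool's axes at that moment; what a row does not reach only later rows make up. A row lasts 1/10 s, in which the tool goes at most 50 mm and 8.59 degrees, less where a joint would pass 70% of its speed; a pose out of reach is approached as far as the arm can. No shift or turn number may pass 1 either way. A call with a gripper value outside its range is refused whole. The fingers move at their own pace and stop on an object; "squeeze" is the grip in N (left out, the last holds). Time passes only in rows, so rows that repeat a pose let the fingers close. It gives the time, the measured TCP pose, the force, the opening and the grip force at its end, in the units of the state.
- ctrl.get_obs(): the state, without advancing time (a new reading comes with each control period).
- cams.camera(name): name is "scene" or "top" or "wrist"; returns (picture, depth): 400x640x3 uint8, blue, green, red; 400x640 float32, m along the optical axis (not along the pixel's ray), 0 where there is no reading.
- cams.camera_info(name): a dict with "fx", "fy", "cx", "cy" (pixels), "world_to_cam" (4x4, takes a point from world to camera coordinates). Camera axes: x right, y down, z forward; pixel columns grow to the right and rows downward; lengths in m; the calibration is good to about 2 mm. A picture is of the moment at which its call begins: read the wrist's pose just before it. camera_info takes no time and is no camera call; for the wrist camera it gives the pose at the moment of the call.
- ctrl.hand_in(): hands the job in; it is judged then, once.
The state is a dict: "time_s": time; "qpos": joint angles; "joint_vel": joint speeds; "tau": joint torques, N m; "ee_pos": TCP position; "eef_rot": TCP orientation; "force": force on the tool from outside, world axes, zero at the start; "moment": the same for the moment, N m; "grip_width": finger opening in m; "grip_force": force on a finger pad.
Only numpy, scipy, OpenCV 4.12 (cv2) and the standard library are available. Lean on these libraries where they do the work, as an engineer would, in place of code of your own. Each camera call takes 0.05 s, during which the arm holds its last target. There are 200 camera calls.

## Task

Make up two kits from the stock on the bench: in the larger tray stand the medium brown bottle in one bay and the two tapered cups in the other, the smaller cup nested fully home in the larger; in the smaller tray stand the small bottle in one bay and the little vial in the other. Everything stands flat and upright in its bay (either bay will do), and bottles and vial are set down, not dropped. Leave the tallest bottle where it stands.

Things in the scene. Friction and masses are not known exactly. Their poses are not given: they have to be found in the camera images.
- large_tray: The larger of the two flat aluminium kit trays, fixed to the worktop, 172 (x) x 88 (y) mm. Origin: centre of its underside. Its own x axis runs along its length. One cross wall at the middle divides it into two open square bays, each 80 x 80 mm inside, centred at x = +42 and x = -42 mm, y = 0. Walls 4 mm thick and 16 mm high (from the worktop), floor 3 mm thick.
- small_tray: The smaller of the two flat aluminium kit trays, fixed to the worktop, 136 (x) x 70 (y) mm, same make. Origin: centre of its underside. Its own x axis runs along its length. One cross wall divides it into two open square bays, each 62 x 62 mm inside, centred at x = +33 and x = -33 mm, y = 0. Walls 4 mm thick and 16 mm high, floor 3 mm thick.
- medium_bottle: Medium screw-cap bottle (brown glass, black cap), 56 mm in diameter, 118 mm high; round body up to 100 mm, cap 38 mm in diameter above; 0.2 kg. Origin: centre of its underside; z up. 
- small_bottle: Small screw-cap bottle (white, red cap), 48 mm in diameter, 96 mm high; round body up to 78 mm, cap 34 mm in diameter above; 0.12 kg. Origin: centre of its underside; z up. 
- vial: Little screw-cap vial, 24 mm in diameter, 48 mm high, cap of the same width from 36 mm up; 20 g. Origin: centre of its underside; z up. 
- large_cup: Larger open tapered white plastic cup (wide and low), 68 mm high: 48 mm in diameter at the foot, widening to 59 mm, then an upright band round the rim 64 mm in diameter from 50 to 68 mm, good to grip from outside. Wall 2.5 mm, inner floor 4 mm above the underside (about 43 mm wide there), mouth 59 mm inside, 54 below the band. 50 g. Origin: centre of its underside; z up. 
- small_cup: Smaller open tapered white plastic cup (slender, taller), 98 mm high: 36 mm in diameter at the foot, widening to 46 mm, then an upright band round the rim 50 mm in diameter from 78 to 98 mm, good to grip from outside. Fully nested, its foot stands on the inner floor of the larger cup (4 mm up), 3 to 4 mm play all round. 40 g. Origin: centre of its underside; z up. 
- tall_bottle: Tallest screw-cap bottle (white, blue cap), 64 mm in diameter, 135 mm high; it stands among the stock but is no part of either kit. Origin: centre of its underside; z up. 
There are look-alikes about, which are no part of the job. Leave any turquoise look-alike of the small_cup alone.

How it is judged:
By the outcome, as a careful person would: the job done as asked, in the order asked, and still so for the second after the job is handed in, with the robot touching nothing.
It also fails if it takes over 128 s, if anything falls off the work surface, if the arm or the gripper's body presses on something with over 40 N, if the wrist force passes 120 N, or if a joint passes its speed limit or range.

## Working session

There is one attempt and no reset: what is moved stays moved. The work goes in short steps, Python scripts to look and compute and a tool call to move; the robot and the scene stay as the last step left them, time stands still between calls to the robot, and variables do not carry over. Pictures are saved under pics/ and viewed, at most 14 in all, crops included, and the job is handed in when it is done.

Besides the shell and the picture viewer there is one more tool, called after "Request:" by a JSON object that holds its "method" and its "body", one argument or row to a line. arm_command: Moves the arm, as the interface text tells. Its arguments: {"type":"object","properties":{"plan":{"type":"array"},"squeeze":{"type":"number"}},"required":["plan"]}

```bash
mkdir -p pics; ls; python3 - <<'E'
from station import ctrl,cams
import cv2,numpy as np
o=ctrl.get_obs();print({k:np.round(v,3).tolist() for k,v in o.items()})
for n in("scene","top"):
    p,d=cams.camera(n);cv2.imwrite(f"pics/{n}1.png",p);np.save(f"{n}1.npy",d)
    i=cams.camera_info(n);print(n,i["fx"],i["cx"],i["cy"],np.round(np.linalg.inv(i["world_to_cam"]),3).tolist())
E
```

```text
pics
{'time_s': 0.0, 'qpos': [-1.205, 0.3, 1.522, 0.0, 1.321, -0.067], 'joint_vel': [-0.0, 0.0, 0.0, 0.001, 0.0, -0.001], 'tau': [0.001, -53.18, -35.274, 0.071, 0.024, -0.0], 'ee_pos': [0.231, -0.499, 0.181], 'eef_rot': [-3.14, -0.0, 0.433], 'force': [-0.444, 0.0, -0.186], 'moment': [0.038, -0.007, 0.033], 'grip_force': 0.0, 'grip_width': 0.094}
scene 390.30800621323306 321.0182895338671 196.15644631195417 [[-0.735, -0.35, 0.581, -0.107], [-0.678, 0.387, -0.625, 0.617], [-0.006, -0.853, -0.522, 0.617], [0.0, 0.0, 0.0, 1.0]]
top 437.5027579998587 320.6923382365847 198.5912759306405 [[-0.006, -0.989, 0.148, 0.344], [-1.0, 0.007, 0.005, -0.044], [-0.006, -0.148, -0.989, 1.14], [0.0, 0.0, 0.0, 1.0]]
```

View pics/top1.png

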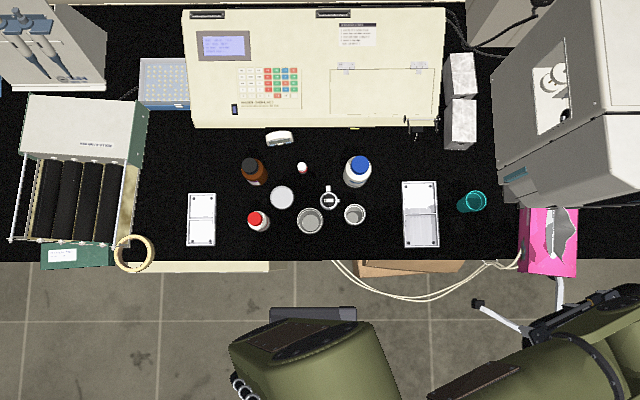

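View pics/scene1.png

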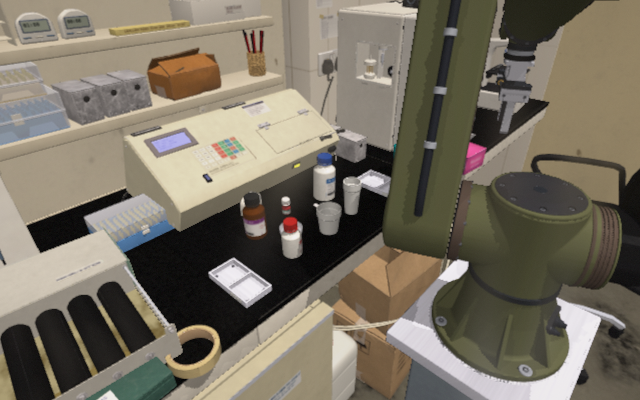

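```bash
cat > h.py <<'E'
import numpy as np,cv2
from station import ctrl,cams
def pts(n,d,info=None):
    i=info or cams.camera_info(n)
    v,u=np.mgrid[:400,:640]
    P=np.stack([(u-i["cx"])/i["fx"]*d,(v-i["cy"])/i["fy"]*d,d,np.ones_like(d)],-1)
    return (P@np.linalg.inv(i["world_to_cam"]).T)[...,:3]
E
python3 - <<'E'
from h import *
p=cv2.imread("pics/top1.png");d=np.load("top1.npy")
cv2.imwrite("pics/top1c.png",cv2.resize(p[145:260,175:375],None,fx=4,fy=4,interpolation=cv2.INTER_CUBIC))
W=pts("top",d)
for u,v in [(252,163),(302,166),(357,163),(282,197),(329,198),(310,222),(354,215),(258,217),(279,138),(472,202),(202,205),(420,200)]: print(u,v,np.round(W[v,u],3))
m=(W[...,2]>.008)&(W[...,0]>.2)&(W[...,0]<.56)&(d>0)
# components
n,l,s,c=cv2.connectedComponentsWithStats(m.astype(np.uint8))
for k in range(1,n):
    if 15<s[k,4]<6000:
        q=W[l==k]; print(s[k].tolist(),np.round(q.min(0),3),np.round(q.max(0),3))
E
```

```text
252 163 [0.584 0.125 0.12 ]
302 166 [0.592 0.009 0.049]
357 163 [ 0.578 -0.124  0.137]
282 197 [0.517 0.062 0.017]
329 198 [ 0.513 -0.06   0.023]
310 222 [ 0.452 -0.01   0.007]
354 215 [ 0.47  -0.124  0.009]
258 217 [0.457 0.113 0.093]
279 138 [0.664 0.067 0.056]
472 202 [ 0.499 -0.425  0.029]
202 205 [0.5   0.274 0.003]
420 200 [ 0.509 -0.298  0.004]
[345, 171, 24, 17, 278] [ 0.544 -0.156  0.009] [ 0.56  -0.101  0.141]
[245, 176, 20, 10, 131] [0.55  0.11  0.008] [0.56  0.15  0.087]
[401, 181, 38, 67, 456] [ 0.386 -0.34   0.008] [ 0.558 -0.249  0.022]
[320, 185, 20, 25, 287] [ 0.484 -0.086  0.009] [ 0.549 -0.036  0.03 ]
[270, 186, 23, 23, 431] [0.488 0.036 0.01 ] [0.547 0.094 0.023]
[457, 190, 29, 23, 467] [ 0.47  -0.434  0.008] [ 0.519 -0.385  0.101]
[186, 193, 30, 53, 397] [0.394 0.237 0.008] [0.53  0.31  0.023]
[344, 204, 21, 21, 247] [ 0.439 -0.142  0.01 ] [ 0.487 -0.094  0.102]
[297, 208, 26, 26, 304] [ 0.42  -0.041  0.008] [0.482 0.02  0.074]
[247, 211, 23, 21, 355] [0.43  0.096 0.008] [0.476 0.145 0.101]
```

View pics/top1c.png

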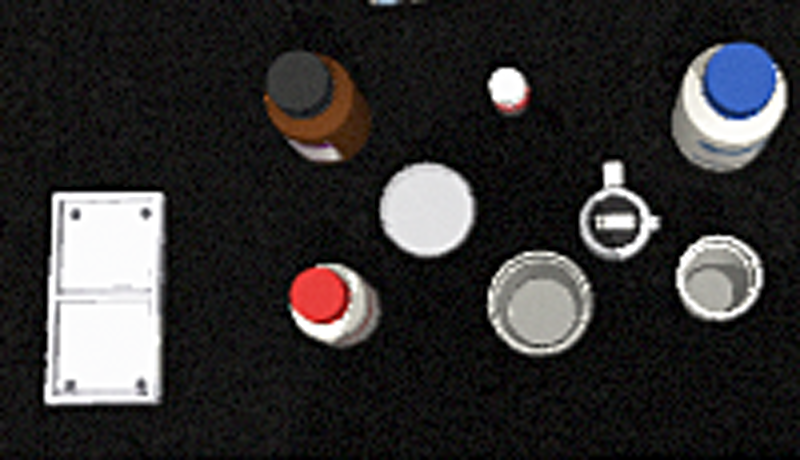

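```bash
python3 - <<'E'
from h import *
d=np.load("top1.npy");W=pts("top",d)
def circ(name,c,z0,z1,r=.05):
    m=(d>0)&(np.hypot(W[...,0]-c[0],W[...,1]-c[1])<r)&(W[...,2]>z0)&(W[...,2]<z1)
    q=W[m][:,:2].astype(np.float32);(x,y),R=cv2.minEnclosingCircle(q)
    print(name,len(q),np.round([x,y,R],4),"mid",np.round((q.min(0)+q.max(0))/2,4),"mean",np.round(q.mean(0),4),W[m][:,2].mean().round(4))
circ("med",(.575,.125),.108,.13);circ("vial",(.585,.009),.042,.06);circ("tall",(.57,-.125),.125,.15)
circ("smallb",(.455,.115),.088,.11);circ("lcup",(.451,-.01),.06,.08);circ("scup",(.463,-.118),.085,.11);circ("turq",(.495,-.41),.085,.11)
for n,(x0,x1,y0,y1) in dict(L=(.37,.57,-.36,-.23),S=(.37,.55,.22,.33)).items():
    for z0,z1 in((.011,.022),(.0,.022)):
        m=(d>0)&(W[...,0]>x0)&(W[...,0]<x1)&(W[...,1]>y0)&(W[...,1]<y1)&(W[...,2]>z0)&(W[...,2]<z1)
        if z0==0: # bright pixels
            m&=cv2.imread("pics/top1.png").min(2)>110
        r=cv2.minAreaRect(W[m][:,:2].astype(np.float32));print(n,m.sum(),np.round(r[0],4),np.round(r[1],4),r[2],W[m][:,2].mean())
E
```

```text
med 207 [0.5802 0.133  0.0195] mid [0.5807 0.1329] mean [0.5798 0.1325] 0.118
vial 65 [0.5927 0.0114 0.0112] mid [0.5923 0.0115] mean [0.5925 0.0112] 0.0482
tall 262 [ 0.5767 -0.1306  0.0216] mid [ 0.5767 -0.1305] mean [ 0.5759 -0.1306] 0.1348
smallb 154 [0.4539 0.1219 0.0168] mid [0.4535 0.1221] mean [0.4542 0.1218] 0.0958
lcup 90 [ 0.4514 -0.0095  0.0319] mid [ 0.4509 -0.0104] mean [ 0.4516 -0.0107] 0.0677
scup 91 [ 0.463  -0.1187  0.0251] mid [ 0.4627 -0.118 ] mean [ 0.4633 -0.1196] 0.0959
turq 135 [ 0.4944 -0.4091  0.0256] mid [ 0.4943 -0.4093] mean [ 0.4936 -0.4107] 0.0946
L 418 [ 0.4718 -0.2942] [0.1718 0.091 ] 0.2441222071647644 0.015778920094671474
L 2118 [ 0.4722 -0.2957] [0.172  0.0949] 0.8785171508789062 0.00601163551083718
S 357 [0.4621 0.273 ] [0.0726 0.1356] 89.7406005859375 0.015790641616290985
S 1434 [0.4627 0.2752] [0.1371 0.0764] 0.4261764585971832 0.006956481525361133
```

Candidates: medium brown bottle (255,172). Small bottle with red cap (258,220), against the tall blue-capped one (357,170). Vial (302,168), against the lid disc (282,197) and the timers (329,198) and (279,138). Small cup, white (354,213), against the turquoise one (472,202). Large cup (310,219). Small tray (201,219), large tray (420,214). The enlarged crop confirms these choices. I'll start with the brown bottle.

Careful with the scale: shifts go in shares of 800 mm and turns go in shares of 120 degrees. That gives: 582 mm / 800 = 0.7275, -427 mm / 800 = -0.5338, 0.433 rad / 2.0944 = 0.2067.

Request:
{"method": "arm_command", "body": {
  "plan": [
    [[0.7275, -0.5338, -0.0225, 0, 0, 0.2067, -1], [0.7275, -0.5338, -0.0225, 0, 0, 0.2067, -1], [0.7275, -0.5338, -0.0225, 0, 0, 0.2067, -1], [0.7275, -0.5338, -0.0225, 0, 0, 0.2067, -1], [0.7275, -0.5338, -0.0225, 0, 0, 0.2067, -1], [0.7275, -0.5338, -0.0225, 0, 0, 0.2067, -1], [0.7275, -0.5338, -0.0225, 0, 0, 0.2067, -1], [0.7275, -0.5338, -0.0225, 0, 0, 0.2067, -1], [0.7275, -0.5338, -0.0225, 0, 0, 0.2067, -1], [0.7275, -0.5338, -0.0225, 0, 0, 0.2067, -1], [0.7275, -0.5338, -0.0225, 0, 0, 0.2067, -1], [0.7275, -0.5338, -0.0225, 0, 0, 0.2067, -1]]
  ],
  "squeeze": 15
}}

```text
time_s: 1.3
ee_pos: [0.5185, 0.0224, 0.1964]
eef_rot: [3.142, 0.0, -0.0]
force: [0.9, -0.8, 0.5]
grip_width: 0.094
grip_force: 0.0
```

To row units: -90 mm / 800 = -0.1125, 50 mm / 800 = 0.0625.

Request:
{"method": "arm_command", "body": {
  "plan": [
    [[0.0625, -0.1125, 0, 0, 0, 0, -1], [0.0625, -0.1125, 0, 0, 0, 0, -1], [0.0625, -0.1125, 0, 0, 0, 0, -1], [0.0625, -0.1125, 0, 0, 0, 0, -1], [0.0625, -0.1125, 0, 0, 0, 0, -1], [0.0625, -0.1125, 0, 0, 0, 0, -1]]
  ]
}}

```text
time_s: 1.9
ee_pos: [0.5677, 0.109, 0.1967]
eef_rot: [3.141, -0.0, -0.002]
force: [-0.9, 0.0, -0.3]
grip_width: 0.094
grip_force: 0.0
```

```bash
python3 - <<'E'
from h import *
p,d=cams.camera("wrist");i=cams.camera_info("wrist");o=ctrl.get_obs();print(o["ee_pos"])
cv2.imwrite("pics/w1.png",p);W=pts("wrist",d,i)
for z0,z1,c in((.108,.13,(.58,.133)),(.042,.06,(.5925,.0115)),(.088,.105,(.454,.122))):
    m=(d>0)&(W[...,2]>z0)&(W[...,2]<z1)&(np.hypot(W[...,0]-c[0],W[...,1]-c[1])<.04)
    if m.any(): print(m.sum(),cv2.minEnclosingCircle(W[m][:,:2].astype(np.float32)))
E
```

```text
[0.56778549 0.10911701 0.19683343]
1070 ((0.5825841426849365, 0.13177333772182465), 0.01929524727165699)
268 ((0.5947643518447876, 0.00982020515948534), 0.011590673588216305)
573 ((0.4560178816318512, 0.12095123529434204), 0.016794202849268913)
```

View pics/w1.png

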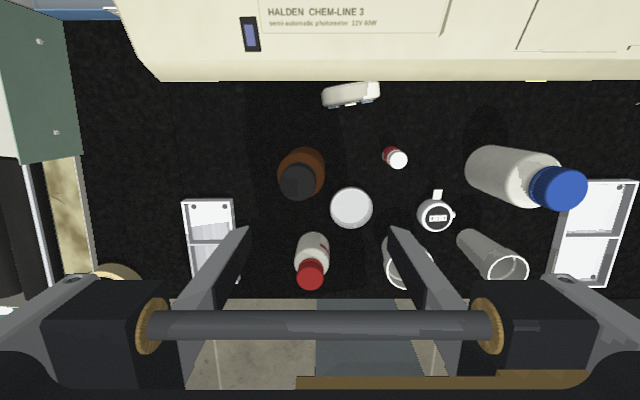

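The wrist picture shows the brown bottle at (297,182), the vial at (396,158), and the path down to the bottle clear.

To row units: 142 mm / 800 = 0.1775, 130 mm / 800 = 0.1625.

Request:
{"method": "arm_command", "body": {
  "plan": [
    [[0.0163, -0.0288, 0, 0, 0, 0, -1], [0.0163, -0.0288, 0.025, 0, 0, 0, -1], [0.0163, -0.0288, 0.075, 0, 0, 0, -1], [0.0163, -0.0288, 0.125, 0, 0, 0, -1], [0.0163, -0.0288, 0.1625, 0, 0, 0, -1], [0.0163, -0.0288, 0.1775, 0, 0, 0, -1], [0.0163, -0.0288, 0.1775, 0, 0, 0, -1], [0.0163, -0.0288, 0.1775, 0, 0, 0, 1], [0.0163, -0.0288, 0.1775, 0, 0, 0, 1], [0.0163, -0.0288, 0.1775, 0, 0, 0, 1], [0.0163, -0.0288, 0.1775, 0, 0, 0, 1], [0.0163, -0.0288, 0.1775, 0, 0, 0, 1]]
  ],
  "squeeze": 20
}}

```text
time_s: 3.15
ee_pos: [0.5811, 0.1333, 0.0549]
eef_rot: [-3.142, -0.001, -0.0]
force: [-0.0, -0.9, 0.2]
grip_width: 0.0576
grip_force: 0.3
```

To row units: -175 mm / 800 = -0.2188, -140 mm / 800 = -0.175.

Request:
{"method": "arm_command", "body": {
  "plan": [
    [[0, 0, 0, 0, 0, 0, 1], [0, 0, 0, 0, 0, 0, 1], [0, 0, -0.025, 0, 0, 0, 1], [0, 0, -0.075, 0, 0, 0, 1], [0, 0, -0.125, 0, 0, 0, 1], [0, 0, -0.175, 0, 0, 0, 1], [0, 0, -0.2188, 0, 0, 0, 1], [0, 0, -0.2188, 0, 0, 0, 1], [-0.0025, 0.025, -0.2188, 0, 0, 0, 1], [-0.015, 0.075, -0.2188, 0, 0, 0, 1], [-0.0275, 0.125, -0.2188, 0, 0, 0, 1], [-0.04, 0.175, -0.2188, 0, 0, 0, 1]]
  ],
  "squeeze": 25
}}

```text
time_s: 4.35
ee_pos: [0.5478, -0.0078, 0.2276]
eef_rot: [-3.141, 0.003, 0.0]
force: [1.3, -1.2, -2.8]
grip_width: 0.05
grip_force: 22.0
```

```bash
python3 - <<'E'
from h import *
o=ctrl.get_obs();print(o["ee_pos"],o["force"],o["grip_width"])
p,d=cams.camera("wrist");q,_=cams.camera("scene")
cv2.imwrite("pics/w2.png",np.vstack([cv2.resize(q[60:300,180:500],(640,480))[:480,:],])[:480])
E
```

```text
[ 0.54783004 -0.00781957  0.22763983] [ 1.27636287 -1.21339889 -2.81332681] 0.05002797243747437
```

View pics/w2.png

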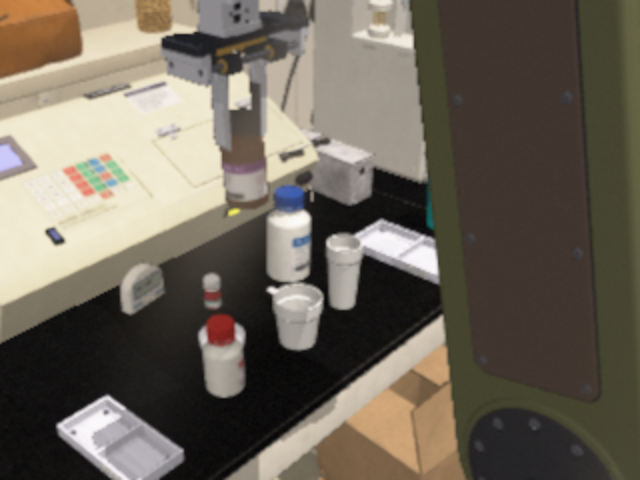

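The bottle is held upright between the pads and clear of the stock below. I'm carrying it over the large tray's far bay.

To row units: 287 mm / 800 = 0.3588, 270 mm / 800 = 0.3375.

Request:
{"method": "arm_command", "body": {
  "plan": [
    [[-0.0063, 0.05, 0, 0, 0, 0, 1], [-0.0125, 0.1, 0, 0, 0, 0, 1], [-0.0188, 0.15, 0, 0, 0, 0, 1], [-0.025, 0.2, 0, 0, 0, 0, 1], [-0.0313, 0.25, 0, 0, 0, 0, 1], [-0.0375, 0.3, 0, 0, 0, 0, 1], [-0.0425, 0.3375, 0, 0, 0, 0, 1], [-0.0425, 0.3588, 0, 0, 0, 0, 1], [-0.0425, 0.3588, 0, 0, 0, 0, 1], [-0.0425, 0.3588, 0.05, 0, 0, 0, 1], [-0.0425, 0.3588, 0.1, 0, 0, 0, 1], [-0.0425, 0.3588, 0.125, 0, 0, 0, 1]]
  ]
}}

```text
time_s: 5.65
ee_pos: [0.5142, -0.2911, 0.1256]
eef_rot: [-3.139, 0.004, 0.001]
force: [-0.0, -0.5, -2.1]
grip_width: 0.0486
grip_force: 22.1
```

```bash
cat > look.py <<'E'
from h import *
import sys
o=ctrl.get_obs();print("ee",np.round(o["ee_pos"],4),"f",np.round(o["force"],1),"w",round(o["grip_width"],4))
i=cams.camera_info("wrist");p,d=cams.camera("wrist");W=pts("wrist",d,i);X=W[...,:2]
np.save("W.npy",W);cv2.imwrite("pics/last.png",p)
C=dict(med=(.58,.133,.108,.13),vial=(.593,.011,.042,.06),smallb=(.454,.122,.088,.11),lcup=(.4515,-.010,.06,.08),scup=(.463,-.119,.088,.11),
 lcupT=(.43,-.295,.06,.08),medT=(.514,-.295,.11,.13))
for k in sys.argv[1:]:
    c=C[k];m=(d>0)&(np.hypot(X[...,0]-c[0],X[...,1]-c[1])<.045)&(W[...,2]>c[2])&(W[...,2]<c[3])
    if m.sum()>20: print(k,m.sum(),np.round(np.hstack(cv2.minEnclosingCircle(X[m].astype(np.float32))),4),"z",W[m][:,2].mean().round(4))
for n,(x0,x1,y0,y1) in dict(L=(.37,.58,-.36,-.235),S=(.37,.55,.22,.33)).items():
    m=(d>0)&(X[...,0]>x0)&(X[...,0]<x1)&(X[...,1]>y0)&(X[...,1]<y1)&(W[...,2]>.011)&(W[...,2]<.022)
    if m.sum()>300: print(n,m.sum(),cv2.minAreaRect(X[m].astype(np.float32)))
E
python3 look.py
```

```text
ee [ 0.5142 -0.2911  0.1256] f [-0.  -0.5 -2.1] w 0.0486
L 996 ((0.473420649766922, -0.2958188056945801), (0.17215406894683838, 0.08801249414682388), 0.662898600101471)
```

View pics/last.png

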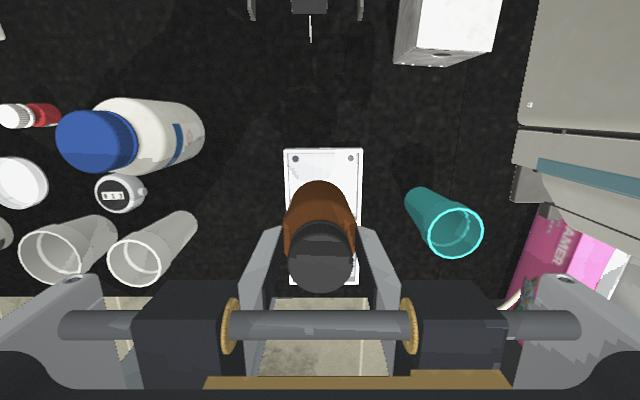

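```bash
python3 - <<'E'
from h import *
W=np.load("W.npy");
for z0 in np.arange(.05,.2,.01):
    m=(W[...,2]>z0)&(W[...,2]<z0+.01);m[:170]=0;m[285:]=0;m[:,:284]=0;m[:,356:]=0
    q=W[m]
    if len(q)>10: print(round(z0,2),len(q),q.min(0).round(4),q.max(0).round(4))
E
```

```text
0.07 55 [ 0.5261 -0.3137  0.0738] [ 0.5386 -0.2673  0.08  ]
0.08 99 [ 0.5236 -0.3156  0.0802] [ 0.5392 -0.2665  0.0898]
0.09 114 [ 0.5232 -0.3137  0.09  ] [ 0.5398 -0.265   0.1   ]
0.1 131 [ 0.5242 -0.3153  0.1   ] [ 0.5403 -0.2653  0.11  ]
0.11 143 [ 0.5249 -0.3159  0.11  ] [ 0.5409 -0.2658  0.1199]
0.12 169 [ 0.5212 -0.3157  0.1202] [ 0.5416 -0.2641  0.13  ]
0.13 187 [ 0.5259 -0.3162  0.13  ] [ 0.5419 -0.2661  0.14  ]
0.14 576 [ 0.5011 -0.3163  0.1401] [ 0.5424 -0.2662  0.15  ]
0.15 1355 [ 0.5011 -0.3159  0.15  ] [ 0.5412 -0.2663  0.1588]
0.16 197 [ 0.5209 -0.3092  0.1642] [ 0.5349 -0.2734  0.1696]
0.17 286 [ 0.5205 -0.3104  0.1702] [ 0.5356 -0.2734  0.1799]
0.18 3113 [ 0.5037 -0.311   0.18  ] [ 0.5358 -0.2726  0.19  ]
0.19 17 [ 0.5051 -0.2922  0.19  ] [ 0.5191 -0.2755  0.1905]
```

The brown bottle is between the fingers (cap (320,262)), over the far bay, leaning about 3° forward. It should square up as it lands. Lowering slowly.

To row units: 60 mm / 800 = 0.075, 50 mm / 800 = 0.0625.

Request:
{"method": "arm_command", "body": {
  "plan": [
    [[0, 0.005, 0, 0, 0, 0, 1], [0, 0.005, 0.0375, 0, 0, 0, 1], [0, 0.005, 0.0625, 0, 0, 0, 1], [0, 0.005, 0.075, 0, 0, 0, 1], [0, 0.005, 0.075, 0, 0, 0, 1], [0, 0.005, 0.075, 0, 0, 0, 1]]
  ]
}}

```text
time_s: 6.3
ee_pos: [0.5157, -0.2981, 0.0711]
eef_rot: [3.14, -0.002, 0.0]
force: [-0.1, -0.8, -2.6]
grip_width: 0.0491
grip_force: 22.1
```

To row units: 13 mm / 800 = 0.0163, 12 mm / 800 = 0.015.

Request:
{"method": "arm_command", "body": {
  "plan": [
    [[0, -0.0025, 0.0075, 0, 0, 0, 1], [0, -0.0025, 0.0125, 0, 0, 0, 1], [0, -0.0025, 0.015, 0, 0, 0, 1], [0, -0.0025, 0.0163, 0, 0, 0, 1], [0, -0.0025, 0.0163, 0, 0, 0, 1]]
  ]
}}

```text
time_s: 6.8
ee_pos: [0.5164, -0.296, 0.0595]
eef_rot: [3.14, -0.004, -0.0]
force: [-3.2, 6.8, 21.1]
grip_width: 0.0494
grip_force: 27.1
```

To row units: -1 mm / 800 = -0.0013.

Request:
{"method": "arm_command", "body": {
  "plan": [
    [[0, 0, -0.0013, 0, 0, 0, 1], [0, 0, -0.0013, 0, 0, 0, 1]]
  ],
  "squeeze": 10
}}

```text
time_s: 7.0
ee_pos: [0.5159, -0.296, 0.0594]
eef_rot: [3.14, -0.003, -0.0]
force: [-1.5, 3.8, 12.0]
grip_width: 0.05
grip_force: 11.5
```

To row units: -1 mm / 800 = -0.0013.

Request:
{"method": "arm_command", "body": {
  "plan": [
    [[0, 0, -0.0013, 0, 0, 0, 1], [0, 0, -0.0013, 0, 0, 0, -1], [0, 0, -0.0013, 0, 0, 0, -1], [0, 0, -0.0013, 0, 0, 0, -1], [0, 0, -0.0013, 0, 0, 0, -1], [0, 0, -0.0013, 0, 0, 0, -1], [0, 0, -0.0013, 0, 0, 0, -1]]
  ],
  "squeeze": 5
}}

```text
time_s: 7.7
ee_pos: [0.5149, -0.2958, 0.0584]
eef_rot: [-3.142, 0.0, -0.0]
force: [-0.2, 0.8, -0.2]
grip_width: 0.0928
grip_force: 0.0
```

To row units: -190 mm / 800 = -0.2375, -140 mm / 800 = -0.175.

Request:
{"method": "arm_command", "body": {
  "plan": [
    [[0, 0, -0.0375, 0, 0, 0, -1], [0, 0, -0.0875, 0, 0, 0, -1], [0, 0, -0.1375, 0, 0, 0, -1], [0, 0, -0.175, 0, 0, 0, -1], [-0.025, -0.05, -0.175, 0, 0, 0, -1], [-0.0438, -0.1, -0.175, 0, 0, 0, -1], [-0.0563, -0.15, -0.175, 0, 0, 0, -1], [-0.0688, -0.2, -0.175, 0, 0, 0, -1], [-0.0788, -0.2375, -0.175, 0, 0, 0, -1], [-0.0788, -0.2375, -0.175, 0, 0, 0, -1], [-0.0788, -0.2375, -0.175, 0, 0, 0, -1]]
  ]
}}

```text
time_s: 8.8
ee_pos: [0.4521, -0.1056, 0.1988]
eef_rot: [3.141, -0.001, 0.001]
force: [0.6, -0.4, 1.3]
grip_width: 0.0941
grip_force: 0.0
```

```bash
python3 look.py medT scup lcup
```

```text
ee [ 0.4521 -0.1056  0.1988] f [ 0.6 -0.4  1.3] w 0.0941
medT 1413 [ 0.5151 -0.2916  0.0196] z 0.1206
scup 459 [ 0.4646 -0.1202  0.0251] z 0.0967
lcup 540 [ 0.4527 -0.0119  0.0323] z 0.067
L 1575 ((0.47317808866500854, -0.2951943576335907), (0.17235425114631653, 0.08967523276805878), 0.6279668807983398)
S 1771 ((0.4631883203983307, 0.2713262736797333), (0.13521675765514374, 0.0726529136300087), 0.522530198097229)
```

View pics/last.png

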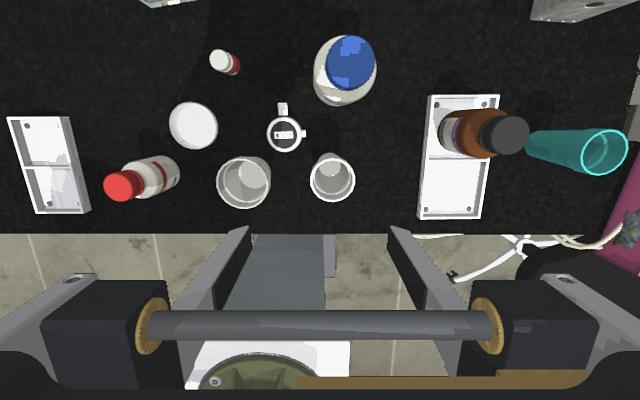

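The brown bottle stands flat in the far bay (cap (505,134), top at 121 mm). Next is the large cup at (243,182).

To row units: 158 mm / 800 = 0.1975, 140 mm / 800 = 0.175.

Request:
{"method": "arm_command", "body": {
  "plan": [
    [[0, -0.05, 0, 0, 0, 0, -1], [0, -0.1, 0, 0, 0, 0, -1], [0, -0.1175, 0, 0, 0, 0, -1], [0, -0.1175, 0.025, 0, 0, 0, -1], [0, -0.1175, 0.075, 0, 0, 0, -1], [0, -0.1175, 0.125, 0, 0, 0, -1], [0, -0.1175, 0.175, 0, 0, 0, -1], [0, -0.1175, 0.1975, 0, 0, 0, -1], [0, -0.1175, 0.1975, 0, 0, 0, -1], [0, -0.1175, 0.1975, 0, 0, 0, 1], [0, -0.1175, 0.1975, 0, 0, 0, 1], [0, -0.1175, 0.1975, 0, 0, 0, 1]]
  ],
  "squeeze": 12
}}

```text
time_s: 10.05
ee_pos: [0.4527, -0.012, 0.0416]
eef_rot: [3.141, -0.002, -0.0]
force: [0.2, 0.2, -0.1]
grip_width: 0.0733
grip_force: 0.0
```

Request:
{"method": "arm_command", "body": {
  "plan": [
    [[0, 0, 0, 0, 0, 0, 1], [0, 0, 0, 0, 0, 0, 1], [0, 0, 0, 0, 0, 0, 1], [0, 0, 0, 0, 0, 0, 1]]
  ]
}}

```text
time_s: 10.45
ee_pos: [0.4524, -0.0117, 0.041]
eef_rot: [3.141, -0.001, -0.0]
force: [0.1, 0.8, 6.4]
grip_width: 0.0629
grip_force: 12.0
```

To row units: 284 mm / 800 = 0.355, -130 mm / 800 = -0.1625.

Request:
{"method": "arm_command", "body": {
  "plan": [
    [[0, 0, -0.025, 0, 0, 0, 1], [0, 0, -0.075, 0, 0, 0, 1], [0, 0, -0.125, 0, 0, 0, 1], [0, 0, -0.1625, 0, 0, 0, 1], [0, 0.05, -0.1625, 0, 0, 0, 1], [-0.0063, 0.1, -0.1625, 0, 0, 0, 1], [-0.0125, 0.15, -0.1625, 0, 0, 0, 1], [-0.0188, 0.2, -0.1625, 0, 0, 0, 1], [-0.025, 0.25, -0.1625, 0, 0, 0, 1], [-0.0275, 0.3, -0.1625, 0, 0, 0, 1], [-0.0275, 0.3375, -0.1625, 0, 0, 0, 1], [-0.0275, 0.355, -0.1625, 0, 0, 0, 1]]
  ]
}}

```text
time_s: 11.65
ee_pos: [0.4293, -0.2977, 0.1701]
eef_rot: [-3.141, 0.001, -0.002]
force: [-0.3, -0.0, -0.6]
grip_width: 0.063
grip_force: 12.0
```

To row units: 118 mm / 800 = 0.1475, 115 mm / 800 = 0.1438.

Request:
{"method": "arm_command", "body": {
  "plan": [
    [[0, 0, 0, 0, 0, 0, 1], [0, 0, 0, 0, 0, 0, 1], [0, 0, 0.05, 0, 0, 0, 1], [0, 0, 0.1, 0, 0, 0, 1], [0, 0, 0.1313, 0, 0, 0, 1], [0, 0, 0.1438, 0, 0, 0, 1], [0, 0, 0.1475, 0, 0, 0, 1], [0, 0, 0.1475, 0, 0, 0, 1], [0, 0, 0.1475, 0, 0, 0, 1]]
  ]
}}

```text
time_s: 12.55
ee_pos: [0.4306, -0.296, 0.0539]
eef_rot: [3.14, -0.002, 0.0]
force: [-0.6, -0.8, -0.8]
grip_width: 0.0629
grip_force: 12.0
```

To row units: 9 mm / 800 = 0.0113, 8 mm / 800 = 0.01.

Request:
{"method": "arm_command", "body": {
  "plan": [
    [[0, 0, 0.0063, 0, 0, 0, 1], [0, 0, 0.01, 0, 0, 0, 1], [0, 0, 0.0113, 0, 0, 0, 1], [0, 0, 0.0113, 0, 0, 0, 1]]
  ]
}}

```text
time_s: 12.95
ee_pos: [0.4302, -0.2958, 0.044]
eef_rot: [3.141, -0.001, -0.0]
force: [-0.5, 2.2, 6.7]
grip_width: 0.0629
grip_force: 12.0
```

To row units: -150 mm / 800 = -0.1875, -120 mm / 800 = -0.15.

Request:
{"method": "arm_command", "body": {
  "plan": [
    [[0, 0, 0, 0, 0, 0, -1], [0, 0, 0, 0, 0, 0, -1], [0, 0, 0, 0, 0, 0, -1], [0, 0, 0, 0, 0, 0, -1], [0, 0, -0.0375, 0, 0, 0, -1], [0, 0, -0.0875, 0, 0, 0, -1], [0, 0, -0.1375, 0, 0, 0, -1], [0, 0, -0.1875, 0, 0, 0, -1], [0, -0.05, -0.1875, 0, 0, 0, -1], [0, -0.1, -0.1875, 0, 0, 0, -1], [0, -0.15, -0.1875, 0, 0, 0, -1], [0, -0.15, -0.1875, 0, 0, 0, -1]]
  ]
}}

```text
time_s: 14.15
ee_pos: [0.4299, -0.1726, 0.1938]
eef_rot: [-3.141, -0.001, 0.003]
force: [-0.5, -0.8, 0.6]
grip_width: 0.0938
grip_force: 0.0
```

```bash
python3 look.py medT scup lcupT
```

```text
ee [ 0.4299 -0.1726  0.1938] f [-0.5 -0.8  0.6] w 0.0938
medT 1459 [ 0.5151 -0.2918  0.0193] z 0.1211
scup 505 [ 0.4647 -0.1205  0.025 ] z 0.0969
lcupT 703 [ 0.4306 -0.2949  0.0322] z 0.0684
L 1496 ((0.47356802225112915, -0.2953634560108185), (0.1703794300556183, 0.08879195898771286), 0.3211614489555359)
S 926 ((0.45757511258125305, 0.24067598581314087), (0.04476380720734596, 0.14209944009780884), 72.40234375)
```

To row units: 125 mm / 800 = 0.1563, 110 mm / 800 = 0.1375.

Request:
{"method": "arm_command", "body": {
  "plan": [
    [[0.025, -0.0375, 0, 0, 0, 0, -1], [0.0425, -0.0688, 0, 0, 0, 0, -1], [0.0425, -0.0688, 0.0375, 0, 0, 0, -1], [0.0425, -0.0688, 0.0875, 0, 0, 0, -1], [0.0425, -0.0688, 0.1375, 0, 0, 0, -1], [0.0425, -0.0688, 0.1563, 0, 0, 0, -1], [0.0425, -0.0688, 0.1563, 0, 0, 0, -1]]
  ]
}}

```text
time_s: 14.9
ee_pos: [0.4628, -0.1212, 0.0663]
eef_rot: [-3.14, 0.004, -0.001]
force: [0.2, -0.1, 0.9]
grip_width: 0.0943
grip_force: 0.0
```

To row units: -1 mm / 800 = -0.0013.

Request:
{"method": "arm_command", "body": {
  "plan": [
    [[0.0013, -0.0013, 0, 0, 0, 0, -1], [0.0013, -0.0013, 0, 0, 0, 0, 1], [0.0013, -0.0013, 0, 0, 0, 0, 1], [0.0013, -0.0013, 0, 0, 0, 0, 1], [0.0013, -0.0013, 0, 0, 0, 0, 1], [0.0013, -0.0013, 0, 0, 0, 0, 1], [0.0013, -0.0013, 0, 0, 0, 0, 1], [0.0013, -0.0013, 0, 0, 0, 0, 1], [0.0013, -0.0013, 0, 0, 0, 0, 1], [0.0013, -0.0013, 0, 0, 0, 0, 1]]
  ],
  "squeeze": 10
}}

```text
time_s: 15.9
ee_pos: [0.465, -0.1198, 0.0685]
eef_rot: [3.142, -0.0, -0.0]
force: [0.5, 0.5, 0.7]
grip_width: 0.0491
grip_force: 10.0
```

To row units: 175 mm / 800 = 0.2188, 150 mm / 800 = 0.1875.

Request:
{"method": "arm_command", "body": {
  "plan": [
    [[0, 0, -0.025, 0, 0, 0, 1], [0, 0, -0.075, 0, 0, 0, 1], [0, 0, -0.125, 0, 0, 0, 1], [0, 0, -0.1438, 0, 0, 0, 1], [-0.0175, 0.05, -0.1438, 0, 0, 0, 1], [-0.035, 0.1, -0.1438, 0, 0, 0, 1], [-0.0425, 0.15, -0.1438, 0, 0, 0, 1], [-0.0425, 0.1875, -0.1438, 0, 0, 0, 1], [-0.0425, 0.2188, -0.1438, 0, 0, 0, 1], [-0.0425, 0.2188, -0.1438, 0, 0, 0, 1], [-0.0425, 0.2188, -0.1438, 0, 0, 0, 1], [-0.0425, 0.2188, -0.1438, 0, 0, 0, 1]]
  ]
}}

```text
time_s: 17.1
ee_pos: [0.431, -0.2939, 0.1834]
eef_rot: [-3.141, 0.0, 0.0]
force: [-0.4, 0.9, -0.2]
grip_width: 0.0489
grip_force: 10.0
```

```bash
python3 look.py lcupT; python3 - <<'E'
from h import *
W=np.load("W.npy")
for z0,z1 in((.195,.22),(.10,.185),(.06,.08)):
    m=(W[...,2]>z0)&(W[...,2]<z1)&(np.hypot(W[...,0]-.431,W[...,1]+.295)<.036);q=W[m]
    print(z0,len(q),q.min(0).round(4),q.max(0).round(4))
E
```

```text
ee [ 0.431  -0.2939  0.1834] f [-0.4  0.9 -0.2] w 0.0489
lcupT 365 [ 0.4304 -0.2954  0.0321] z 0.0698
L 1524 ((0.4731937050819397, -0.29556816816329956), (0.17248369753360748, 0.08930329233407974), 0.8904975056648254)
0.195 2385 [ 0.4059 -0.3295  0.195 ] [ 0.4559 -0.2605  0.22  ]
0.1 2055 [ 0.4104 -0.3138  0.1165] [ 0.453  -0.2741  0.1849]
0.06 365 [ 0.4123 -0.3269  0.0601] [ 0.4623 -0.2642  0.0744]
```

View pics/last.png

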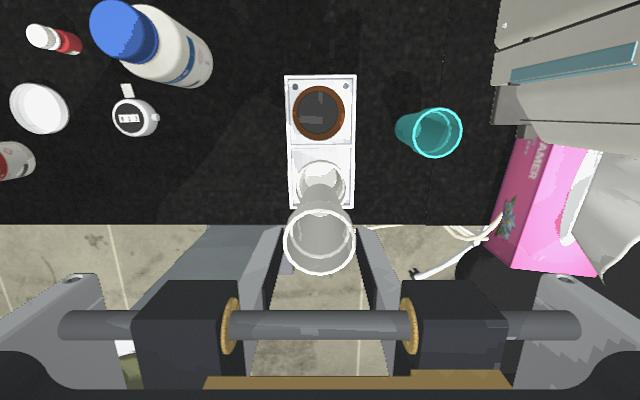

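The small cup hangs at (320,240) over the large one at (322,185), centred within about 1.5 mm. Lowering to nest.

To row units: 104 mm / 800 = 0.13, 102 mm / 800 = 0.1275.

Request:
{"method": "arm_command", "body": {
  "plan": [
    [[0, 0.0013, 0.025, 0, 0, 0, 1], [0, 0.0013, 0.0625, 0, 0, 0, 1], [0, 0.0013, 0.0875, 0, 0, 0, 1], [0, 0.0013, 0.1063, 0, 0, 0, 1], [0, 0.0013, 0.1163, 0, 0, 0, 1], [0, 0.0013, 0.1225, 0, 0, 0, 1], [0, 0.0013, 0.1275, 0, 0, 0, 1], [0, 0.0013, 0.13, 0, 0, 0, 1], [0, 0.0013, 0.13, 0, 0, 0, 1]]
  ]
}}

```text
time_s: 18.05
ee_pos: [0.431, -0.2958, 0.0797]
eef_rot: [3.141, -0.0, -0.0]
force: [-0.0, 0.1, -0.8]
grip_width: 0.0487
grip_force: 10.0
```

To row units: 5 mm / 800 = 0.0063, 4 mm / 800 = 0.005.

Request:
{"method": "arm_command", "body": {
  "plan": [
    [[0, 0, 0.0025, 0, 0, 0, 1], [0, 0, 0.0038, 0, 0, 0, 1], [0, 0, 0.005, 0, 0, 0, 1], [0, 0, 0.0063, 0, 0, 0, 1], [0, 0, 0.0063, 0, 0, 0, 1]]
  ]
}}

```text
time_s: 18.55
ee_pos: [0.4313, -0.2962, 0.0753]
eef_rot: [3.14, -0.001, -0.0]
force: [-1.4, -0.1, 6.4]
grip_width: 0.0488
grip_force: 10.0
```

To row units: -135 mm / 800 = -0.1688, -125 mm / 800 = -0.1563.

Request:
{"method": "arm_command", "body": {
  "plan": [
    [[0, 0, 0, 0, 0, 0, -1], [0, 0, 0, 0, 0, 0, -1], [0, 0, 0, 0, 0, 0, -1], [0, 0, 0, 0, 0, 0, -1], [0, 0, -0.0375, 0, 0, 0, -1], [0, 0, -0.1, 0, 0, 0, -1], [0, 0, -0.1563, 0, 0, 0, -1], [0, -0.0563, -0.1563, 0, 0, 0, -1], [0, -0.1125, -0.1563, 0, 0, 0, -1], [0, -0.1688, -0.1563, 0, 0, 0, -1], [0, -0.1688, -0.1563, 0, 0, 0, -1], [0, -0.1688, -0.1563, 0, 0, 0, -1]]
  ]
}}

```text
time_s: 19.75
ee_pos: [0.4311, -0.1603, 0.1997]
eef_rot: [3.141, -0.0, 0.002]
force: [-0.9, -0.3, -0.5]
grip_width: 0.0938
grip_force: 0.0
```

```bash
python3 look.py medT lcupT; python3 - <<'E'
from h import *
W=np.load("W.npy")
m=(W[...,2]>.08)&(W[...,2]<.13)&(np.hypot(W[...,0]-.431,W[...,1]+.295)<.036);q=W[m]
q=q[q[:,2]>.097];print(len(q),cv2.minEnclosingCircle(q[:,:2].astype(np.float32)),np.percentile(q[:,2],[5,50,95]))
A=np.c_[q[:,:2]-q[:,:2].mean(0),np.ones(len(q))];print(np.linalg.lstsq(A,q[:,2],rcond=None)[0])
E
```

```text
ee [ 0.4311 -0.1603  0.1997] f [-0.9 -0.3 -0.5] w 0.0938
medT 1409 [ 0.5151 -0.292   0.0195] z 0.121
lcupT 877 [ 0.4308 -0.2949  0.032 ] z 0.0697
L 1324 ((0.4732448160648346, -0.295443594455719), (0.17214195430278778, 0.08907834440469742), 0.3284459114074707)
S 1057 ((0.4630957543849945, 0.2660287916660309), (0.0668581947684288, 0.1373767852783203), 87.675048828125)
591 ((0.43083083629608154, -0.2958180904388428), 0.02535538747906685) [0.09797884 0.1045085  0.10659256]
[-0.00549409  0.00250203  0.10339175]
```

View pics/last.png

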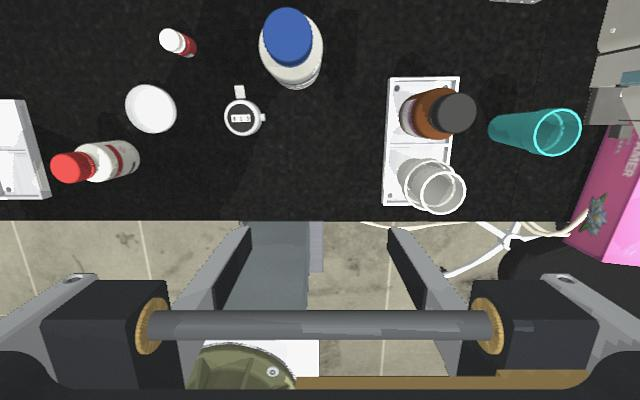

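The kit in the large tray is right: nested cups at (435,187), rim level at 105 mm, and the brown bottle flat. Now the small bottle at (100,162).

To row units: -282 mm / 800 = -0.3525, -265 mm / 800 = -0.3313.

Request:
{"method": "arm_command", "body": {
  "plan": [
    [[0.005, -0.0563, 0, 0, 0, 0, -1], [0.01, -0.1125, 0, 0, 0, 0, -1], [0.015, -0.1688, 0, 0, 0, 0, -1], [0.02, -0.225, 0, 0, 0, 0, -1], [0.025, -0.2813, 0, 0, 0, 0, -1], [0.03, -0.3313, 0, 0, 0, 0, -1], [0.03, -0.3525, 0, 0, 0, 0, -1], [0.03, -0.3525, 0, 0, 0, 0, -1], [0.03, -0.3525, 0, 0, 0, 0, -1]]
  ]
}}

```text
time_s: 20.7
ee_pos: [0.4553, 0.1203, 0.1992]
eef_rot: [3.141, 0.001, -0.001]
force: [-0.7, 0.7, 0.3]
grip_width: 0.094
grip_force: 0.0
```

```bash
python3 look.py smallb vial
```

```text
ee [0.4553 0.1203 0.1992] f [-0.7  0.7  0.3] w 0.094
smallb 677 [0.4557 0.1208 0.0169] z 0.0965
vial 345 [0.5944 0.0099 0.0115] z 0.0484
L 1718 ((0.4732743501663208, -0.28649213910102844), (0.171362966299057, 0.0739566758275032), 0.4146750271320343)
S 1301 ((0.4635286033153534, 0.2718414068222046), (0.13510948419570923, 0.07131966948509216), 0.560655415058136)
```

To row units: 163 mm / 800 = 0.2038, 145 mm / 800 = 0.1813.

Request:
{"method": "arm_command", "body": {
  "plan": [
    [[0, -0.0013, 0.0375, 0, 0, 0, -1], [0, -0.0013, 0.0875, 0, 0, 0, -1], [0, -0.0013, 0.1375, 0, 0, 0, -1], [0, -0.0013, 0.1813, 0, 0, 0, -1], [0, -0.0013, 0.2038, 0, 0, 0, -1], [0, -0.0013, 0.2038, 0, 0, 0, -1], [0, -0.0013, 0.2038, 0, 0, 0, 1], [0, -0.0013, 0.2038, 0, 0, 0, 1], [0, -0.0013, 0.2038, 0, 0, 0, 1], [0, -0.0013, 0.2038, 0, 0, 0, 1], [0, -0.0013, 0.2038, 0, 0, 0, 1], [0, -0.0013, 0.2038, 0, 0, 0, 1]]
  ],
  "squeeze": 15
}}

```text
time_s: 21.95
ee_pos: [0.455, 0.1223, 0.0366]
eef_rot: [-3.142, -0.0, -0.0]
force: [-0.2, 0.0, 0.3]
grip_width: 0.0493
grip_force: 0.0
```

To row units: -151 mm / 800 = -0.1888, -120 mm / 800 = -0.15.

Request:
{"method": "arm_command", "body": {
  "plan": [
    [[0, 0, 0, 0, 0, 0, 1], [0, 0, 0, 0, 0, 0, 1], [0, 0, 0, 0, 0, 0, 1], [0, 0, -0.025, 0, 0, 0, 1], [0, 0, -0.0625, 0, 0, 0, 1], [0, 0, -0.075, 0, 0, 0, 1], [-0.0088, -0.05, -0.075, 0, 0, 0, 1], [-0.0175, -0.1, -0.075, 0, 0, 0, 1], [-0.0263, -0.15, -0.075, 0, 0, 0, 1], [-0.0313, -0.1888, -0.075, 0, 0, 0, 1], [-0.0313, -0.1888, -0.075, 0, 0, 0, 1], [-0.0313, -0.1888, -0.075, 0, 0, 0, 1]]
  ]
}}

```text
time_s: 23.15
ee_pos: [0.4295, 0.2733, 0.0956]
eef_rot: [3.141, 0.001, 0.001]
force: [0.5, -0.4, -1.3]
grip_width: 0.0422
grip_force: 13.4
```

```bash
python3 look.py; python3 - <<'E'
from h import *
W=np.load("W.npy")
for z0,z1 in((.03,.06),(.06,.09),(.09,.125),(.148,.18)):
    m=(W[...,2]>z0)&(W[...,2]<z1)&(np.hypot(W[...,0]-.43,W[...,1]-.272)<.032);q=W[m]
    if len(q): print(z0,len(q),q.min(0).round(4),q.max(0).round(4))
E
```

```text
ee [0.4295 0.2733 0.0956] f [ 0.5 -0.4 -1.3] w 0.0422
S 1722 ((0.46373021602630615, 0.2720017433166504), (0.1335948258638382, 0.07185129821300507), 0.027929602190852165)
0.06 374 [0.4353 0.2485 0.0627] [0.4535 0.2945 0.09  ]
0.09 1906 [0.4164 0.2448 0.09  ] [0.4538 0.2998 0.125 ]
0.148 4078 [0.4137 0.2415 0.148 ] [0.447  0.3026 0.18  ]
```

To row units: 52 mm / 800 = 0.065, 50 mm / 800 = 0.0625.

Request:
{"method": "arm_command", "body": {
  "plan": [
    [[0.0013, 0.0013, 0.025, 0, 0, 0, 1], [0.0013, 0.0013, 0.0475, 0, 0, 0, 1], [0.0013, 0.0013, 0.0575, 0, 0, 0, 1], [0.0013, 0.0013, 0.0625, 0, 0, 0, 1], [0.0013, 0.0013, 0.065, 0, 0, 0, 1], [0.0013, 0.0013, 0.065, 0, 0, 0, 1]]
  ]
}}

```text
time_s: 23.8
ee_pos: [0.4313, 0.2722, 0.0448]
eef_rot: [-3.141, -0.0, -0.0]
force: [-0.0, -0.3, -0.7]
grip_width: 0.042
grip_force: 13.4
```

To row units: 4 mm / 800 = 0.005, 3 mm / 800 = 0.0038.

Request:
{"method": "arm_command", "body": {
  "plan": [
    [[0, 0, 0.0025, 0, 0, 0, 1], [0, 0, 0.0038, 0, 0, 0, 1], [0, 0, 0.005, 0, 0, 0, 1], [0, 0, 0.005, 0, 0, 0, 1]]
  ]
}}

```text
time_s: 24.2
ee_pos: [0.431, 0.2722, 0.0404]
eef_rot: [3.142, 0.0, -0.0]
force: [0.1, 0.5, -1.9]
grip_width: 0.042
grip_force: 13.4
```

To row units: 1 mm / 800 = 0.0013, 0.5 mm / 800 = 0.0006.

Request:
{"method": "arm_command", "body": {
  "plan": [
    [[0, 0, 0.0006, 0, 0, 0, 1], [0, 0, 0.0013, 0, 0, 0, 1], [0, 0, 0.0013, 0, 0, 0, 1]]
  ]
}}

```text
time_s: 24.5
ee_pos: [0.4313, 0.2723, 0.0398]
eef_rot: [-3.141, -0.001, -0.0]
force: [-1.2, -0.9, 4.4]
grip_width: 0.0419
grip_force: 14.4
```

Contact. Releasing, then lifting and moving towards the vial.

To row units: -140 mm / 800 = -0.175, 120 mm / 800 = 0.15.

Request:
{"method": "arm_command", "body": {
  "plan": [
    [[0, 0, 0, 0, 0, 0, -1], [0, 0, 0, 0, 0, 0, -1], [0, 0, 0, 0, 0, 0, -1], [0, 0, 0, 0, 0, 0, -1], [0, 0, 0, 0, 0, 0, -1], [0, 0, -0.0375, 0, 0, 0, -1], [0, 0, -0.0875, 0, 0, 0, -1], [0, 0, -0.1375, 0, 0, 0, -1], [0, 0, -0.175, 0, 0, 0, -1], [0.0313, 0.05, -0.175, 0, 0, 0, -1], [0.0625, 0.1, -0.175, 0, 0, 0, -1], [0.0938, 0.15, -0.175, 0, 0, 0, -1]]
  ],
  "squeeze": 5
}}

```text
time_s: 25.7
ee_pos: [0.5066, 0.1509, 0.1798]
eef_rot: [-3.141, -0.001, 0.001]
force: [-0.0, 0.7, -0.2]
grip_width: 0.0939
grip_force: 0.0
```

To row units: 142 mm / 800 = 0.1775, 115 mm / 800 = 0.1438.

Request:
{"method": "arm_command", "body": {
  "plan": [
    [[0.0313, 0.05, 0, 0, 0, 0, -1], [0.0625, 0.1, 0, 0, 0, 0, -1], [0.0938, 0.1438, 0, 0, 0, 0, -1], [0.11, 0.1775, 0, 0, 0, 0, -1], [0.11, 0.1775, 0, 0, 0, 0, -1], [0.11, 0.1775, 0, 0, 0, 0, -1]]
  ]
}}

```text
time_s: 26.3
ee_pos: [0.5938, 0.0101, 0.1791]
eef_rot: [-3.141, 0.001, -0.001]
force: [0.2, -0.1, 0.4]
grip_width: 0.0944
grip_force: 0.0
```

```bash
sed -i 's/medT=/sbT=(.43,.272,.09,.11),medT=/' look.py; python3 look.py sbT vial
```

```text
ee [0.5938 0.0101 0.1791] f [ 0.2 -0.1  0.4] w 0.0944
vial 270 [0.5946 0.0096 0.0115] z 0.0486
L 1222 ((0.49921491742134094, -0.2948383092880249), (0.12152621150016785, 0.08910094946622849), 0.4889807105064392)
S 1173 ((0.4637730121612549, 0.2717512845993042), (0.13620488345623016, 0.07215560972690582), 0.44417980313301086)
```

View pics/last.png

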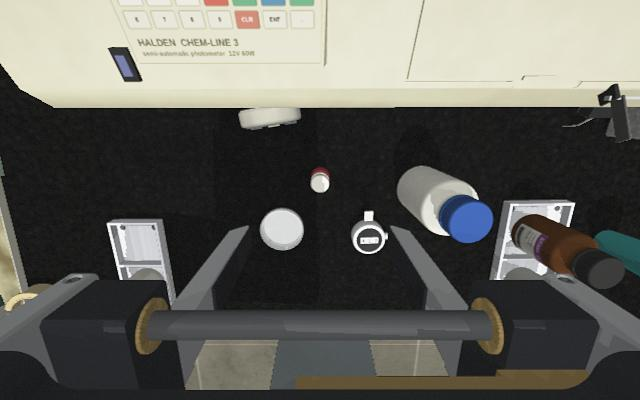

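```bash
python3 - <<'E'
from h import *
i=cams.camera_info("wrist");print(np.linalg.inv(i["world_to_cam"])[:3,3])
W=np.load("W.npy")
m=(abs(W[...,1]-.01)<.1)&(W[...,2]>.06)&(W[...,0]>.62)
q=W[m]
for z in np.arange(.06,.3,.03):
    s=q[(q[:,2]>z)&(q[:,2]<z+.03)]
    if len(s): print(z.round(2),s[:,0].min().round(3))
E
```

```text
[0.67780081 0.01074997 0.38336886]
0.06 0.665
0.09 0.683
0.12 0.696
0.15 0.745
```

The vial (320,182) is straight below the tool, and nothing is within the fingers' reach. Descending.

To row units: 157 mm / 800 = 0.1963, 154 mm / 800 = 0.1925.

Request:
{"method": "arm_command", "body": {
  "plan": [
    [[0, 0, 0.0375, 0, 0, 0, -1], [0, 0, 0.0875, 0, 0, 0, -1], [0, 0, 0.1375, 0, 0, 0, -1], [0, 0, 0.175, 0, 0, 0, -1], [0, 0, 0.1925, 0, 0, 0, -1], [0, 0, 0.1963, 0, 0, 0, -1], [0, 0, 0.1963, 0, 0, 0, 0], [0, 0, 0.1963, 0, 0, 0, 0], [0, 0, 0.1963, 0, 0, 0, 0], [0, 0, 0.1963, 0, 0, 0, 0], [0, 0, 0.1963, 0, 0, 0, 0]]
  ],
  "squeeze": 6
}}

```text
time_s: 27.45
ee_pos: [0.5942, 0.0102, 0.023]
eef_rot: [3.142, -0.001, -0.0]
force: [-0.5, -0.4, -0.1]
grip_width: 0.0571
grip_force: 0.0
```

Request:
{"method": "arm_command", "body": {
  "plan": [
    [[0, 0, 0, 0, 0, 0, 1], [0, 0, 0, 0, 0, 0, 1], [0, 0, 0, 0, 0, 0, 1], [0, 0, 0, 0, 0, 0, 1], [0, 0, 0, 0, 0, 0, 1], [0, 0, 0, 0, 0, 0, 1], [0, 0, 0, 0, 0, 0, 1]]
  ]
}}

```text
time_s: 28.15
ee_pos: [0.5939, 0.0102, 0.0224]
eef_rot: [-3.142, 0.0, -0.0]
force: [-0.1, -0.6, -0.5]
grip_width: 0.0207
grip_force: 5.0
```

To row units: -262 mm / 800 = -0.3275, -110 mm / 800 = -0.1375.

Request:
{"method": "arm_command", "body": {
  "plan": [
    [[0, 0, -0.025, 0, 0, 0, 1], [0, 0, -0.0625, 0, 0, 0, 1], [0, 0, -0.1, 0, 0, 0, 1], [0, 0, -0.1375, 0, 0, 0, 1], [-0.0175, -0.0475, -0.1375, 0, 0, 0, 1], [-0.035, -0.095, -0.1375, 0, 0, 0, 1], [-0.0525, -0.1425, -0.1375, 0, 0, 0, 1], [-0.07, -0.19, -0.1375, 0, 0, 0, 1], [-0.0875, -0.2375, -0.1375, 0, 0, 0, 1], [-0.105, -0.285, -0.1375, 0, 0, 0, 1], [-0.1213, -0.3275, -0.1375, 0, 0, 0, 1], [-0.1213, -0.3275, -0.1375, 0, 0, 0, 1]]
  ]
}}

```text
time_s: 29.35
ee_pos: [0.4954, 0.2755, 0.1325]
eef_rot: [-3.141, 0.0, 0.004]
force: [0.7, -0.6, -0.1]
grip_width: 0.0207
grip_force: 5.0
```

```bash
python3 look.py sbT; python3 - <<'E'
from h import *
W=np.load("W.npy")
for z0,z1 in((.105,.12),(.12,.135),(.135,.151),(.151,.165)):
    m=(W[...,2]>z0)&(W[...,2]<z1)&(np.hypot(W[...,0]-.497,W[...,1]-.272)<.014);q=W[m]
    if len(q): print(z0,len(q),q.min(0).round(4),q.max(0).round(4))
E
```

```text
ee [0.4954 0.2755 0.1325] f [ 0.7 -0.6 -0.1] w 0.0207
sbT 909 [0.4318 0.2727 0.0168] z 0.099
S 859 ((0.48656585812568665, 0.2719482183456421), (0.08972982317209244, 0.07058268040418625), 0.32781291007995605)
0.105 55 [0.4975 0.2627 0.1135] [0.5087 0.2842 0.1199]
0.12 275 [0.4941 0.2629 0.12  ] [0.5085 0.286  0.1349]
0.135 158 [0.4987 0.2649 0.135 ] [0.508  0.2853 0.151 ]
0.151 851 [0.4849 0.261  0.151 ] [0.5076 0.2855 0.165 ]
```

View pics/last.png

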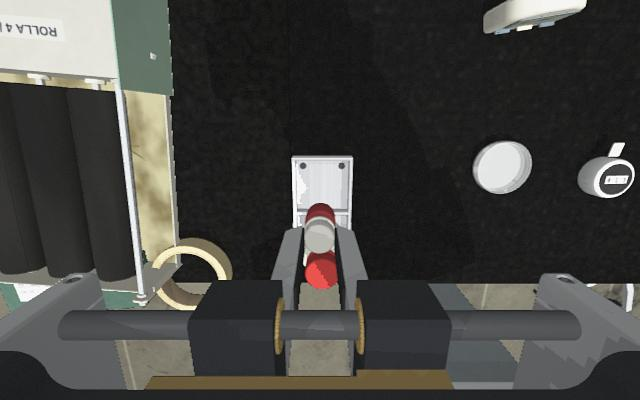

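The vial (320,237) hangs upright over the far bay. The small bottle (321,270) stands flat in the near bay, with its top at 99 mm. Lowering.

To row units: 104 mm / 800 = 0.13, 102 mm / 800 = 0.1275.

Request:
{"method": "arm_command", "body": {
  "plan": [
    [[0, 0, 0.0375, 0, 0, 0, 1], [0, 0, 0.075, 0, 0, 0, 1], [0, 0, 0.1063, 0, 0, 0, 1], [0, 0, 0.1213, 0, 0, 0, 1], [0, 0, 0.1275, 0, 0, 0, 1], [0, 0, 0.13, 0, 0, 0, 1], [0, 0, 0.13, 0, 0, 0, 1], [0, 0, 0.13, 0, 0, 0, 1]]
  ]
}}

```text
time_s: 30.2
ee_pos: [0.4975, 0.2724, 0.0295]
eef_rot: [-3.141, -0.001, -0.0]
force: [-0.3, 0.4, -0.4]
grip_width: 0.0206
grip_force: 5.0
```

To row units: 3.5 mm / 800 = 0.0044, 3 mm / 800 = 0.0038.

Request:
{"method": "arm_command", "body": {
  "plan": [
    [[0, 0, 0.0025, 0, 0, 0, 1], [0, 0, 0.0038, 0, 0, 0, 1], [0, 0, 0.0038, 0, 0, 0, 1], [0, 0, 0.0044, 0, 0, 0, 1], [0, 0, 0.0044, 0, 0, 0, 1]]
  ]
}}

```text
time_s: 30.7
ee_pos: [0.4972, 0.2724, 0.0253]
eef_rot: [-3.141, -0.001, -0.0]
force: [0.2, -0.2, 3.1]
grip_width: 0.0202
grip_force: 6.0
```

To row units: -170 mm / 800 = -0.2125, -150 mm / 800 = -0.1875.

Request:
{"method": "arm_command", "body": {
  "plan": [
    [[0, 0, 0, 0, 0, 0, -0.2], [0, 0, 0, 0, 0, 0, -0.2], [0, 0, 0, 0, 0, 0, -0.2], [0, 0, 0, 0, 0, 0, -0.2], [0, 0, -0.0188, 0, 0, 0, -0.2], [0, 0, -0.0625, 0, 0, 0, -1], [0, 0, -0.1125, 0, 0, 0, -1], [0, 0, -0.1625, 0, 0, 0, -1], [-0.025, 0.05, -0.1875, 0, 0, 0, -1], [-0.05, 0.1, -0.2125, 0, 0, 0, -1], [-0.0625, 0.15, -0.2125, 0, 0, 0, -1], [-0.0625, 0.15, -0.2125, 0, 0, 0, -1]]
  ]
}}

```text
time_s: 31.9
ee_pos: [0.4464, 0.1494, 0.197]
eef_rot: [-3.141, -0.003, -0.003]
force: [0.1, -0.3, 0.3]
grip_width: 0.0942
grip_force: 0.0
```

```bash
sed -i 's/medT=/vT=(.497,.272,.04,.06),medT=/' look.py; python3 look.py sbT vT; python3 - <<'E'
from h import *
p,d=cams.camera("top");cv2.imwrite("pics/t9.png",cv2.resize(p[140:260,175:495],(800,300),interpolation=cv2.INTER_CUBIC))
E
```

```text
ee [0.4464 0.1494 0.197 ] f [ 0.1 -0.3  0.3] w 0.0942
sbT 736 [0.4314 0.2725 0.0171] z 0.0991
vT 352 [0.4801 0.2711 0.0283] z 0.0513
L 1537 ((0.4732915759086609, -0.27930593490600586), (0.17279388010501862, 0.0619848258793354), 2.0955841541290283)
S 1166 ((0.46368664503097534, 0.2715342044830322), (0.13490399718284607, 0.07133328169584274), 0.22342893481254578)
```

View pics/t9.png

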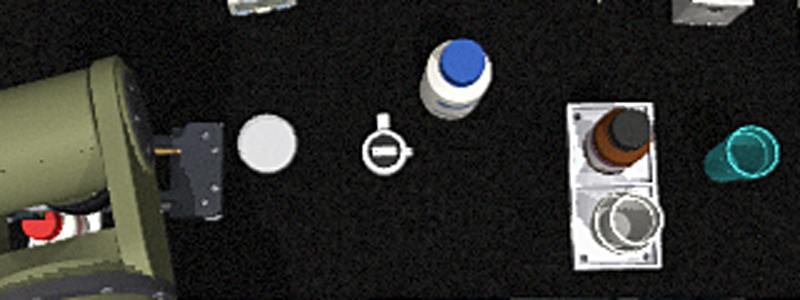

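The large tray's kit is right: brown bottle at (620,140), nested cups at (628,220). The vial top at 51 mm and small bottle top at 99 mm fit both standing flat. The tall bottle is untouched.

```bash
python3 -c "
from station import ctrl
print(ctrl.hand_in())"
```

```text
the job is handed in; nothing more can be done
None
```

Both kits are made up and handed in at about 32 s of the 128 s allowed: the last camera checks showed the bottles and vial standing flat in their bays, the small cup fully home in the large one, and the tallest bottle where it was.

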